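# Reload the bag stapler at the sandwich packing table

### The job

The bag stapler on the packing table has run empty and stands with its cover up. Load the full-length staple strip (not the short broken-off piece), legs down, into the magazine so that it holds the spring follower back and sits flat with its front end behind the nose plate, then swing the cover down until it is fully shut. Leave the short piece, the bottle, the tub and the carton standing where they are.

Things in the scene. Friction and masses are not known exactly. Their poses are not given: they have to be found in the camera images.
- strip: Full-length strip of galvanised heavy-duty staples, lying legs down on the table: an inverted U 80 mm long (its x axis), 13 mm wide (y), 15 mm tall (z), legs and crown 2.5 mm thick, so 8 mm clear between the legs. Both ends are alike. About 35 g. Origin: centre of its underside, z up.
- stub: Short broken-off piece of the same staples, same section, only 40 mm long. To be left where it lies. Origin: centre of its underside.
- stapler: Heavy-duty bench stapler, fixed: grey base 270 x 64 x 12 mm, from x = -140 (nose) to +130 mm (hinge end); own x points to the rear, z up. Origin on the table. Its steel magazine channel runs along x at y = 0, 21 mm wide outside, with open space 30 mm high under and beside it. Hinge cheeks at x = 70 to 126 mm, 40 mm wide, 77 mm above the table.
- seat (a point): Point on the magazine floor (45 mm above the table) where the centre of the loaded strip's underside belongs. Axes as the stapler's. The floor lies between side walls 4 mm high, 16 mm apart; along its middle stands a core rail 5 mm wide, 10 mm high, round-topped: the strip straddles it, legs on the floor, 1.5 mm play each side.
- follower_face (a point): Front face of the black spring follower (13 mm wide, 14 mm long), on the centre line, 18 mm above the magazine floor; the face with its thumb tab reaches from 1 to 24 mm above the floor. Empty, it stands 66 mm behind the nose plate, so the 80 mm strip must push it at least 14 mm to the rear to drop in behind the nose plate.
- follower (a joint): Travel of the follower to the rear, m: 0 = empty at rest, 0.034 = hard stop; 0.014 with a full strip seated. Its spring pushes it to the nose with about 2.4 N at 0, 4.1 N at 0.014 and 6.5 N at 0.034.
- cover (a joint): Cover angle, rad: 0 = fully shut, grows as it is swung up; about 1.3 to 1.75 at the start, stop at 1.95. Friction of about 0.1 N m keeps it where it is left above about 0.9 rad; lower down it sinks shut of its own weight (160 g). It has no latch.
- hinge (a point): Hinge axis of the cover (along the stapler's y), 66 mm above the table, 105 mm behind the stapler's origin and 177 mm behind the seat.
- cover_tip (a point): Point in the black cover, 205 mm from the hinge and 20 mm short of the free end, on the centre line; a good place to pinch. Cover: hollow bar 27 mm wide, 225 mm ahead of the hinge. Its axes: x from tip to hinge, z out of its back, both through the hinge; sides from z = -17 to +12 mm, press pad at the tip to +16, this point at +4. Shut, the sides reach down to 49 mm above the table.
- bottle: Sanitiser bottle with cap, 64 mm across, 192 mm tall, to be left alone. Origin: centre of its underside.
- tub: Lidded food tub on corner feet, 102 x 138 mm over the lid, 62 mm tall, to be left alone. Origin: centre of its underside.
- carton: Closed cardboard staple carton 92 x 56 x 42 mm, to be left alone. Origin: centre of its underside.
- nose (a point): Middle of the top edge of the nose plate at the front of the magazine, in its rear face: 40 mm ahead (-x) of the seat, 12 mm above the magazine floor. The plate is 6 mm thick (ahead of this point) and 21 mm wide; the strip's front end belongs behind it.
There are look-alikes about, which are no part of the job. Leave any blue, green or red look-alike of the strip alone.

How it is judged (in metres and radians):
On the way:
1. with the cover still up, the full strip lies seated in the magazine, legs down and flat behind the nose plate, holding the follower back (x of strip in the frame of seat between -0.004 and 0.004 m and y of strip in the frame of seat between -0.004 and 0.004 m and z of strip in the frame of seat below 0.003 m and angle between the x axis of strip and the x axis of stapler, either way round below 0.07 rad and angle between strip's own z axis and vertical below 0.1 rad and value of joint follower above 0.01 m and value of joint cover above 0.5 rad), for 0.2 s.
At the end, for the whole second after the job is handed in: The full strip rests legs down in the magazine within 4 mm of its seat along and across, flat on the floor (within 3 mm) and in line (0.07 rad), the follower pressed back 10 to 18 mm behind it, and the cover is shut to within 0.04 rad (x of strip in the frame of seat between -0.004 and 0.004 m and y of strip in the frame of seat between -0.004 and 0.004 m and z of strip in the frame of seat below 0.003 m and angle between the x axis of strip and the x axis of stapler, either way round below 0.07 rad and angle between strip's own z axis and vertical below 0.1 rad and value of joint follower between 0.01 and 0.018 m and value of joint cover below 0.04 rad and linear speed of strip below 0.02 m/s); the robot touches nothing.
It fails at once if the short piece, bottle, tub or carton is moved more than 30 mm or tipped over (distance of any of stub, bottle, tub, carton from where it was at the start of the episode above 0.03 m or angle between bottle's own z axis and vertical above 0.5 rad).
It also fails if it takes over 66 s, if anything falls off the work surface, if the arm or the gripper's body presses on something with over 40 N, if the wrist force passes 120 N, or if a joint passes its speed limit or range.

### The arm

A 6-joint arm with a two-finger parallel gripper is mounted at the origin on the work surface. World frame = base frame: x ahead of the robot, y to its left, z up, the work surface at z = 0. Lengths are in m, angles in degrees, forces in N, time in s.
With the tool pointing down it reaches from about 0.3 to 0.75 m from the base axis. Payload 8.5 kg.
Tool frame: the origin (TCP) lies at the very end of the fingers, on their centre line; the grasp point (between the pads) lies 19 mm behind it; z points along the fingers, y is the line along which they close (so a half turn about z gives the same grasp; the last joint's range is limited). The gripper opens to 85 mm and grips with 20 to 120 N. Pads are 22 mm wide; open, the fingers measure 114 mm over their backs; the gripper's body (76 mm by 85 mm) begins 54 mm behind the grasp point. The pads swing forward as they close: fully open they stand 13 mm farther back than shut.
Start: joints at [-85.445, 21.807, 74.336, -0, 83.858, -12.336], TCP at [0.16, -0.526, 0.231] pointing down, gripper open.
Joint ranges: [-178.18, 178.18], [-50.72, 133.34], [12.68, 142.11], [-81.47, 261.47], [9.98, 163.14], [-165.26, 165.26]. Speed limits (degrees/s): [136.94, 136.94, 180, 180, 180, 180].

### API

Orientations are given as a 3x3 rotation matrix whose columns are the frame's x, y, z axes.
In Python, from rig import observe, cams, ticket gives the robot as it stands.
- The arm moves only by the tool move_arm, never from a script. Its arguments are lists of equal length, an entry for each row: "jaw": the finger opening in cm, from 0 to 8.54; "dp": the shift along the tool's x, y, z in cm, a list of three; "turn": the turn, a rotation vector about the tool's x, y, z in rad, a list of three. In form: {"jaw": [jaw, ...], "dp": [[tx, ty, tz], ...], "turn": [[wx, wy, wz], ...]}. A call has 1 to 12 rows; each row shifts and turns the commanded pose from where the row before left it, along the tool's axes as they then stand; what a row does not reach is not made up. A row lasts 1/12 s, in which the tool goes at most 41.7 mm and 7.16 degrees, less where a joint would pass 70% of its speed; a pose out of reach is approached as far as the arm can. A call is refused whole if a number of a shift passes 4.17 or a number of a turn 0.125, either way. A call with a gripper value outside its range is refused whole. The fingers move at their own pace and stop on an object; "force" is the grip in N (left out, the last holds). Time passes only in rows, so rows that do not move let the fingers close. It gives the time, the measured TCP pose, the force, the opening and the grip force at its end, in the units of the state.
- observe(): the state, without advancing time (a new reading comes with each control period).
- cams.get_image(name): name is "side" or "top"; returns (picture, depth): 480x640x3 uint8, red, green, blue; 480x640 float32, m along the optical axis (not along the pixel's ray), 0 where there is no reading.
- cams.calibration(name): a dict with "vertical_fov" (degrees; the focal length in pixels is half the picture's height over the tangent of half this angle, whatever the lens; pixels are square), "cx", "cy" (the principal point, pixels), "view" (4x4, takes a point from world to camera coordinates). Camera axes: x right, y up, looking along -z (the intrinsics and any distortion apply to the point x, -y, -z); pixel columns grow to the right and rows downward; lengths in m; the calibration is good to about 2 mm. A picture is of the moment at which its call begins. calibration takes no time and is no camera call.
- ticket.close_job(): hands the job in; it is judged then, once.
Trained networks look in the newest picture that a camera, given by its name, has taken for a name from the list of things; names that differ only in an ending like _2 or _b are one class to them, and where a whole thing is asked for, a point or a joint stands for the part that bears it (a point fixed in the world has none). Each returns a list of dicts, best first, with "p" (0 to 1); they miss things now and then, are a little off and sometimes report something else, mostly with a low value. They report only what shows in the picture. A call takes as long as a camera call. They do not tell look-alikes from the thing itself.
- cams.spot_in(camera, query): "box" ([centre column, centre row, width, height] as shares, 0 to 1, of the picture: columns of its width, rows of its height, round what is visible of it).
- cams.outline_of(camera, query): "mask" (480x640 bool, what is visible of it) and "box" ([centre column, centre row, width, height] as shares, 0 to 1, of the picture: columns of its width, rows of its height, round what is visible of it).
- cams.mark_of(camera, query): "location" ([column, row] as shares, 0 to 1, of the picture: columns of its width, rows of its height: a listed point, or the origin of a listed thing).
The state is a dict: "time_s": time; "q": joint angles; "qvel": joint speeds; "joint_efforts": joint torques, N m; "position": TCP position; "tool_rot": TCP orientation; "ft_force": force on the tool from outside, world axes, zero at the start; "wrist_torque": the same for the moment, N m; "grip_width": finger opening in m; "gripper_force": force on a finger pad.
Only numpy, scipy, OpenCV 4.12 (cv2) and the standard library are available. Lean on these libraries where they do the work, as an engineer would, in place of code of your own. Each camera call takes 0.05 s, during which the arm holds its last target. There are 200 camera calls.

## Working session

There is one attempt and no reset: what is moved stays moved. The work goes in short steps, Python scripts to look and compute and a tool call to move; the robot and the scene stay as the last step left them, time stands still between calls to the robot, and variables do not carry over. Pictures are saved under pics/ and viewed, at most 10 in all, crops included, and the job is handed in when it is done.

Besides the shell and the picture viewer there is one more tool, called after "Call:" as name(argument=value, ...), one argument or row to a line, values as JSON. move_arm: Moves the arm, as the interface text tells. Its arguments: {"type":"object","properties":{"jaw":{"type":"array","items":{"type":"number"}},"dp":{"type":"array","items":{"type":"array","items":{"type":"number"}}},"turn":{"type":"array","items":{"type":"array","items":{"type":"number"}}},"force":{"type":"number"}},"required":["jaw","dp","turn"]}

```bash
ls; mkdir -p pics; cat > h.py <<'E'
import numpy as np, cv2
from rig import observe, cams, ticket
def cal(n):
    c=cams.calibration(n); f=240/np.tan(np.radians(c["vertical_fov"])/2); return c,f
def unproj(n,u,v,d):
    c,f=cal(n); u=np.asarray(u,float);v=np.asarray(v,float)
    P=np.stack([(u-c["cx"])/f*d,-(v-c["cy"])/f*d,-d*np.ones_like(u),np.ones_like(u)],-1)
    return (P@np.linalg.inv(np.array(c["view"])).T)[...,:3]
def onplane(n,u,v,z):
    a=unproj(n,u,v,0.0001);b=unproj(n,u,v,1.0); t=(z-a[...,2])/(b[...,2]-a[...,2]); return a+(b-a)*t[...,None]
def proj(n,p):
    c,f=cal(n); q=np.array(c["view"])@np.append(p,1); return c["cx"]+f*q[0]/-q[2], c["cy"]-f*q[1]/-q[2]
E
python3 - <<'E'
from h import *
ims={}
for n in("top","side"):
    im,d=cams.get_image(n); np.savez(f"pics/{n}0.npz",im=im,d=d)
    cv2.imwrite(f"pics/{n}0.png",im[...,::-1])
    c=cams.calibration(n); print(n,{k:(np.round(v,3).tolist()) if k=="view" else v for k,v in c.items()})
    for q in("strip","stub","seat","follower_face","nose","hinge","cover_tip","stapler"):
        r=cams.mark_of(n,q); print(n,q,[(round(x["p"],2),round(x["location"][0]*640),round(x["location"][1]*480)) for x in r[:4]])
print(observe())
E
```

```text
pics
top {'vertical_fov': 51.68129289173158, 'cx': 313.2902023544601, 'cy': 242.87343583926835, 'view': [[-0.008, -1.0, 0.024, 0.012], [0.996, -0.006, 0.086, -0.562], [-0.085, 0.024, 0.996, -1.157], [0.0, 0.0, 0.0, 1.0]]}
top strip [(0.78, 146, 259), (0.73, 142, 310), (0.61, 218, 312), (0.55, 180, 282)]
top stub [(0.6, 453, 297)]
top seat [(0.91, 312, 245)]
top follower_face [(0.5, 321, 238), (0.16, 337, 194)]
top nose [(0.73, 297, 237), (0.44, 253, 268)]
top hinge [(0.81, 387, 248)]
top cover_tip [(0.73, 385, 237), (0.36, 312, 240)]
top stapler [(0.71, 342, 244)]
side {'vertical_fov': 49.84786952957367, 'cx': 314.66270727554104, 'cy': 231.50218085682323, 'view': [[-0.815, -0.58, 0.004, 0.434], [0.402, -0.561, 0.724, -0.256], [-0.418, 0.591, 0.69, -1.014], [0.0, 0.0, 0.0, 1.0]]}
side strip [(0.82, 304, 344), (0.77, 236, 408), (0.75, 244, 354), (0.69, 196, 376)]
side stub [(0.43, 417, 193)]
side seat [(0.84, 297, 233), (0.44, 322, 230)]
side follower_face []
side nose [(0.68, 292, 237)]
side hinge [(0.63, 346, 187)]
side cover_tip [(0.66, 342, 126)]
side stapler [(0.94, 320, 232), (0.34, 247, 353)]
{'time_s': 0.9, 'q': array([-8.54448763e+01,  2.18067394e+01,  7.43388655e+01,  1.40269293e-03,
        8.38575375e+01, -1.23378045e+01]), 'qvel': array([-0.05137846, -0.01472746,  0.05210846,  0.05536264,  0.07225754,
       -0.09735124]), 'joint_efforts': array([ 7.29023450e-04, -4.48324656e+01, -2.31462657e+01, -1.98057714e-04,
        6.26456349e-04,  1.97261778e-05]), 'position': array([ 0.1598036 , -0.52623431,  0.23130314]), 'tool_rot': array([[ 9.56850218e-01,  2.90581589e-01,  1.99085440e-05],
       [ 2.90581588e-01, -9.56850217e-01,  5.66041458e-05],
       [ 3.54976173e-05, -4.83766329e-05, -9.99999998e-01]]), 'ft_force': array([ 8.85730718e-05, -2.48017324e-01, -3.38801819e-02]), 'wrist_torque': array([0.00802648, 0.01674956, 0.00024581]), 'gripper_force': 0.0, 'grip_width': 0.08508063823134815}
```

View pics/top0.png

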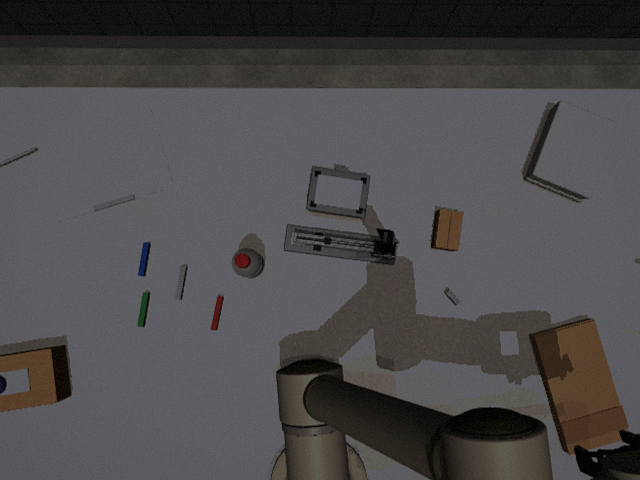

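View pics/side0.png

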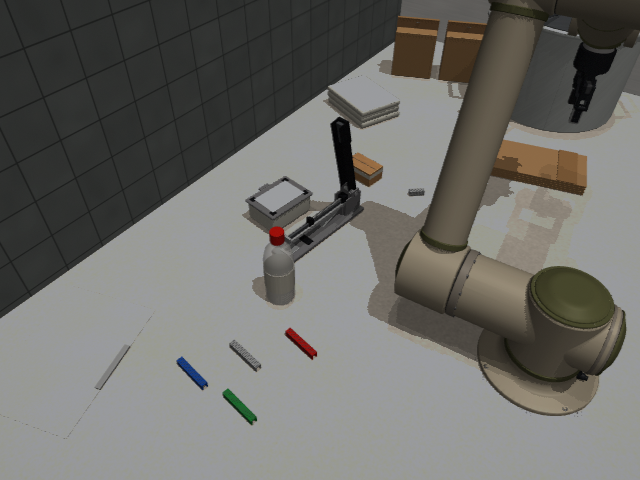

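The top view shows the grey strip at (181,282), with blue, red and green look-alikes around it. The stapler's nose is at (290,238) and its hinge at (388,245), and the cover stands up. The bottle is at (247,262) and the tub at (338,190). The side view agrees, with the strip at (245,354).

```bash
python3 - <<'E'
from h import *
T=np.load("pics/top0.npz");S=np.load("pics/side0.npz")
cv2.imwrite("pics/crops.png",np.hstack([cv2.resize(T["im"][215:275,275:405],None,fx=3,fy=3,interpolation=cv2.INTER_CUBIC),cv2.resize(S["im"][110:270,255:385],None,fx=2.25,fy=2.25,interpolation=cv2.INTER_CUBIC)[:180]*0 ])[...,::-1])
a=cv2.resize(T["im"][215:275,275:405],None,fx=6,fy=6,interpolation=cv2.INTER_CUBIC); cv2.imwrite("pics/stap.png",np.clip(a.astype(float)*2,0,255)[...,::-1])
for n,D,(u,v),w in(("top",T,(181,282),25),("side",S,(245,354),28)):
    r=cams.outline_of(n,"strip")
    for x in r:
        m=x["mask"]; ys,xs=np.nonzero(m)
        if abs(xs.mean()-u)<12 and abs(ys.mean()-v)<12:
            d=D["d"][ys,xs]; P=unproj(n,xs,ys,d); Q=onplane(n,xs,ys,0.015)
            rc=cv2.minAreaRect((Q[:,:2]*1000).astype(np.float32)); print(n,x["p"],m.sum(),"z pct",np.percentile(P[:,2],[5,50,75,95]).round(4),rc)
            t=P[(P[:,2]>0.009)&(P[:,2]<.025)]; print(len(t), t.mean(0), cv2.minAreaRect((t[:,:2]*1000).astype(np.float32)))
    for q,z in(("bottle",.0),("tub",.0),("carton",0),("stub",0),("seat",.045),("nose",.057),("hinge",.066)):
        x=cams.mark_of(n,q)
        if x: l=x[0]["location"]; print(n,q,round(x[0]["p"],2),onplane(n,l[0]*640,l[1]*480,z).round(4))
# points of table height check
for n,D in(("top",T),("side",S)):
    for (u,v) in ((200,400),(100,300)): print(n,unproj(n,u,v,D["d"][v,u]).round(4))
# stapler cloud
for n,D in(("top",T),("side",S)):
    m=max(cams.outline_of(n,"stapler"),key=lambda x:x["p"])["mask"]; ys,xs=np.nonzero(m); P=unproj(n,xs,ys,D["d"][ys,xs]); P=P[D["d"][ys,xs]>0]
    print(n,len(P)); np.save(f"pics/st_{n}.npy",P)
    b=P[(P[:,2]>.006)&(P[:,2]<.018)]; print("base",len(b),cv2.minAreaRect((b[:,:2]*1000).astype(np.float32)))
    c=P[(P[:,2]>.09)&(P[:,2]<.4)]; print("cover",len(c)); 
    if len(c): print(c.mean(0),c.min(0),c.max(0))
E
```

```text
top 0.55 208 z pct [0.0068 0.0143 0.0159 0.0189] ((471.4446105957031, 322.0047912597656), (15.558213233947754, 76.60420227050781), 81.42189025878906)
188 [0.47165599 0.32292713 0.01453548] ((471.65423583984375, 323.4942932128906), (13.135573387145996, 76.64588165283203), 81.38346862792969)
top bottle 0.62 [0.507  0.1585 0.    ]
top tub 0.77 [ 0.6875 -0.048   0.    ]
top carton 0.57 [ 0.591  -0.3066  0.    ]
top stub 0.6 [ 0.4299 -0.3308  0.    ]
top seat 0.91 [0.5562 0.0112 0.045 ]
top nose 0.73 [0.5721 0.0466 0.057 ]
top hinge 0.81 [ 0.5449 -0.1605  0.066 ]
side 0.68 322 z pct [0.0044 0.0145 0.0157 0.0174] ((469.65338134765625, 326.69830322265625), (18.0419921875, 83.71923828125), 81.01929473876953)
277 [0.47052756 0.32497693 0.01463601] ((470.3442687988281, 324.4837951660156), (14.844675064086914, 81.16985321044922), 80.28805541992188)
side bottle 0.89 [0.5223 0.152  0.    ]
side tub 0.8 [ 0.6845 -0.0548  0.    ]
side carton 0.72 [ 0.595  -0.3156  0.    ]
side stub 0.43 [ 0.4323 -0.3328  0.    ]
side seat 0.84 [0.5717 0.0158 0.045 ]
side nose 0.68 [0.5658 0.0448 0.057 ]
side hinge 0.63 [ 0.5561 -0.1713  0.066 ]
top [ 0.193   0.2781 -0.0051]
top [0.4302 0.5165 0.001 ]
side [ 0.4791  0.4407 -0.0016]
side [0.819  0.3992 0.003 ]
top 3209
base 1695 ((560.320556640625, -57.91371154785156), (269.931396484375, 64.01271057128906), 82.26273345947266)
cover 376
[ 0.54694416 -0.12987705  0.23679174] [ 0.53209366 -0.17486835  0.09079183] [ 0.56705736 -0.10095295  0.29150731]
side 3449
base 1076 ((553.205322265625, -64.49562072753906), (251.2366943359375, 58.15943908691406), 81.92963409423828)
cover 1086
[ 0.54755186 -0.13205428  0.20147935] [ 0.53061254 -0.16703119  0.09007772] [ 0.56863564 -0.09904044  0.28905732][ WARN:0@0.379] global loadsave.cpp:1063 imwrite_ Unsupported depth image for selected encoder is fallbacked to CV_8U.
```

View pics/stap.png

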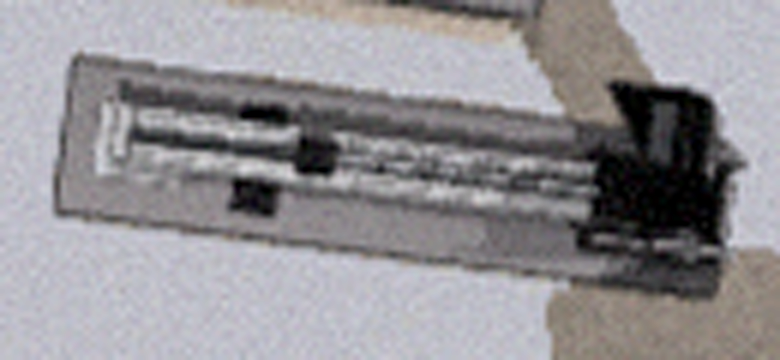

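Measured in the world frame:

| Item | Position (mm) | Direction / turn |
|---|---|---|
| Base rectangle | 270 x 64 mm, matches the stated size | |
| Stapler | | rear axis (-0.135, -0.991) |
| Seat | (569, 8.5) | |
| Strip | (471, 324) | long axis at yaw -8.6° |
| Pick | | tool turn of +0.445 rad |

Moving now.

Call:
move_arm(
  jaw=[5, 5, 5, 5, 5, 5, 5, 5, 5, 5, 5, 5],
  dp=[
    [0, 0, 0],
    [0, 0, 0],
    [0, 0, 0],
    [0, 0, 0],
    [0.75, -3.7, 0],
    [0.75, -3.7, 0],
    [0.75, -3.7, 0],
    [0.75, -3.7, 0],
    [0.75, -3.7, 0],
    [0.75, -3.7, 0],
    [0.75, -3.7, 0],
    [0.75, -3.7, 0],
  ],
  turn=[
    [0, 0, 0.111],
    [0, 0, 0.111],
    [0, 0, 0.111],
    [0, 0, 0.111],
    [0, 0, 0],
    [0, 0, 0],
    [0, 0, 0],
    [0, 0, 0],
    [0, 0, 0],
    [0, 0, 0],
    [0, 0, 0],
    [0, 0, 0],
  ],
)

```text
time_s: 2.8
position: [0.2633, -0.2407, 0.2314]
tool_rot: [[0.989, -0.149, 0.0], [-0.149, -0.989, -0.0], [0.0, 0.0, -1.0]]
ft_force: [0.8, 0.1, 0.7]
grip_width: 0.0501
gripper_force: 0.0
```

Call:
move_arm(
  jaw=[5, 5, 5, 5, 5, 5, 5, 5, 5, 5, 5, 5],
  dp=[
    [0.75, -3.7, 0],
    [0.75, -3.7, 0],
    [0.75, -3.7, 0],
    [0.75, -3.7, 0],
    [0.75, -3.7, 0],
    [0.75, -3.7, 0],
    [0.75, -3.7, 0],
    [0.75, -3.7, 0],
    [0.75, -3.7, 0],
    [0.75, -3.7, 0],
    [0.75, -3.7, 0],
    [0.75, -3.7, 0],
  ],
  turn=[
    [0, 0, 0],
    [0, 0, 0],
    [0, 0, 0],
    [0, 0, 0],
    [0, 0, 0],
    [0, 0, 0],
    [0, 0, 0],
    [0, 0, 0],
    [0, 0, 0],
    [0, 0, 0],
    [0, 0, 0],
    [0, 0, 0],
  ],
)

```text
time_s: 3.8
position: [0.4183, 0.1854, 0.2315]
tool_rot: [[0.989, -0.148, 0.001], [-0.148, -0.989, -0.0], [0.001, -0.0, -1.0]]
ft_force: [1.5, -1.6, -0.1]
grip_width: 0.0497
gripper_force: 0.0
```

Call:
move_arm(
  jaw=[5, 5, 5, 5, 5, 5, 5],
  dp=[
    [0.75, -3.7, 0],
    [0.75, -3.7, 0],
    [0.75, -3.7, 0],
    [0.75, -3.7, 0],
    [0, 0, 0],
    [0, 0, 0],
    [0, 0, 0],
  ],
  turn=[
    [0, 0, 0],
    [0, 0, 0],
    [0, 0, 0],
    [0, 0, 0],
    [0, 0, 0],
    [0, 0, 0],
    [0, 0, 0],
  ],
)

```text
time_s: 4.38
position: [0.4695, 0.3248, 0.2311]
tool_rot: [[0.989, -0.148, -0.001], [-0.148, -0.989, -0.0], [-0.0, 0.001, -1.0]]
ft_force: [-0.2, -0.6, 0.1]
grip_width: 0.0502
gripper_force: 0.0
```

Call:
move_arm(
  jaw=[5, 5, 5, 5, 5, 5, 5, 4, 4, 4, 4],
  dp=[
    [0.15, 0, 4],
    [0, 0, 4],
    [0, 0, 4],
    [0, 0, 4],
    [0, 0, 3],
    [0, 0, 2],
    [0, 0, 1],
    [0, 0, 0.5],
    [0, 0, 0],
    [0, 0, 0],
    [0, 0, 0],
  ],
  turn=[
    [0, 0, 0],
    [0, 0, 0],
    [0, 0, 0],
    [0, 0, 0],
    [0, 0, 0],
    [0, 0, 0],
    [0, 0, 0],
    [0, 0, 0],
    [0, 0, 0],
    [0, 0, 0],
    [0, 0, 0],
  ],
)

```text
time_s: 5.3
position: [0.472, 0.3251, 0.0079]
tool_rot: [[0.989, -0.149, 0.003], [-0.149, -0.989, 0.001], [0.002, -0.001, -1.0]]
ft_force: [-0.3, -0.9, -0.6]
grip_width: 0.0399
gripper_force: 0.0
```

```bash
python3 - <<'E'
from h import *
im,d=cams.get_image("side"); cv2.imwrite("pics/side1.png",cv2.resize(im[290:430,160:340],None,fx=4,fy=4,interpolation=cv2.INTER_CUBIC)[...,::-1])
E
```

```text
(no output)
```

View pics/side1.png

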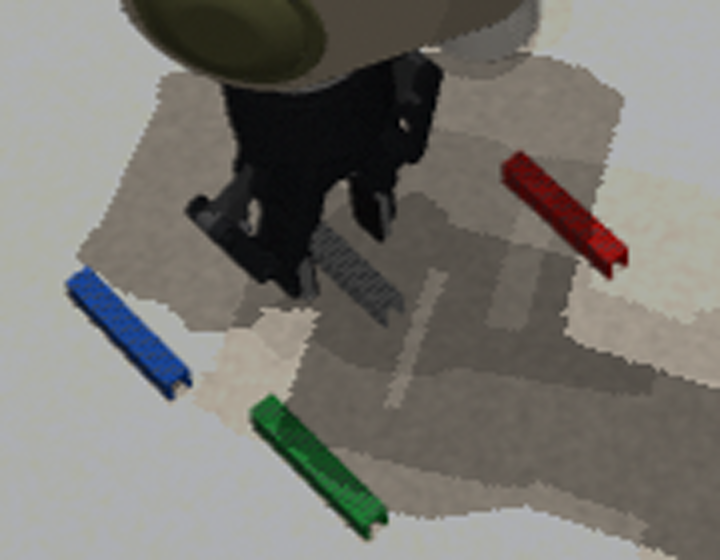

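The fingers straddle the grey strip, with tips near (300,290) and (380,235) in the crop, so I can close.

Call:
move_arm(
  jaw=[1, 1, 1, 1, 1, 1, 1, 1, 1, 1, 1],
  dp=[
    [0, 0, 0],
    [0, 0, 0],
    [0, 0, 0],
    [0, 0, 0],
    [0, 0, 0],
    [0, 0, 0],
    [0, 0, 0],
    [0, 0, 0],
    [0, 0, 0],
    [0, 0, -2],
    [0, 0, -4],
  ],
  turn=[
    [0, 0, 0],
    [0, 0, 0],
    [0, 0, 0],
    [0, 0, 0],
    [0, 0, 0],
    [0, 0, 0],
    [0, 0, 0],
    [0, 0, 0],
    [0, 0, 0],
    [0, 0, 0],
    [0, 0, 0],
  ],
  force=40,
)

```text
time_s: 6.27
position: [0.4692, 0.3239, 0.0634]
tool_rot: [[0.989, -0.149, -0.008], [-0.149, -0.989, -0.003], [-0.007, 0.005, -1.0]]
ft_force: [-0.3, 0.2, -0.1]
grip_width: 0.0118
gripper_force: 39.2
```

Call:
move_arm(
  jaw=[1, 1, 1, 1, 1, 1, 1, 1, 1, 1, 1, 1],
  dp=[
    [0, 0, -4],
    [0, 0, -4],
    [0, 0, -4],
    [0, 0, -4],
    [0, 0, -2.5],
    [0, 0, 0],
    [0, 0, 0],
    [0, 0, 0],
    [0, 0, 0],
    [0, 0, 0],
    [0, 0, 0],
    [0, 0, 0],
  ],
  turn=[
    [0, 0, 0],
    [0, 0, 0],
    [0, 0, -0.113],
    [0, 0, -0.113],
    [0, 0, -0.113],
    [0, 0, -0.113],
    [0, 0, -0.113],
    [0, 0, -0.113],
    [0, 0, -0.113],
    [0, 0, -0.113],
    [0, 0, -0.113],
    [0, 0, -0.113],
  ],
)

```text
time_s: 7.27
position: [0.4711, 0.3249, 0.2512]
tool_rot: [[0.552, 0.834, -0.0], [0.834, -0.552, -0.0], [-0.0, -0.0, -1.0]]
ft_force: [-0.7, -0.2, -0.4]
grip_width: 0.0115
gripper_force: 39.2
```

Call:
move_arm(
  jaw=[1, 1, 1, 1, 1, 1],
  dp=[
    [0, 0, 0],
    [0, 0, 0],
    [0, 0, 0],
    [0, 0, 0],
    [0, 0, 0],
    [0, 0, 0],
  ],
  turn=[
    [0, 0, -0.113],
    [0, 0, -0.113],
    [0, 0, -0.113],
    [0, 0, -0.113],
    [0, 0, 0],
    [0, 0, 0],
  ],
)

```text
time_s: 7.77
position: [0.4712, 0.3249, 0.2512]
tool_rot: [[0.141, 0.99, -0.0], [0.99, -0.141, -0.0], [-0.0, -0.0, -1.0]]
ft_force: [-0.6, -0.6, -0.0]
grip_width: 0.0118
gripper_force: 39.1
```

Call:
move_arm(
  jaw=[1, 1, 1, 1, 1, 1, 1, 1, 1, 1, 1],
  dp=[
    [-3.45, 1.74, 0],
    [-3.45, 1.74, 0],
    [-3.45, 1.74, 0],
    [-3.45, 1.74, 0],
    [-3.45, 1.74, 0],
    [-3.45, 1.74, 0],
    [-3.45, 1.74, 0],
    [-3.45, 1.74, 0],
    [0, 0, 0],
    [0, 0, 0],
    [0, 0, 0],
  ],
  turn=[
    [0, 0, 0],
    [0, 0, 0],
    [0, 0, 0],
    [0, 0, 0],
    [0, 0, 0],
    [0, 0, 0],
    [0, 0, 0],
    [0, 0, 0],
    [0, 0, 0],
    [0, 0, 0],
    [0, 0, 0],
  ],
)

```text
time_s: 8.68
position: [0.571, 0.0327, 0.2512]
tool_rot: [[0.14, 0.99, -0.0], [0.99, -0.14, 0.0], [0.0, -0.0, -1.0]]
ft_force: [0.9, 0.0, 0.0]
grip_width: 0.0117
gripper_force: 39.2
```

Call:
move_arm(
  jaw=[1, 1, 1, 1, 1, 1, 1, 1],
  dp=[
    [0, 0, 4],
    [0, 0, 4],
    [0, 0, 4],
    [0, 0, 3],
    [0, 0, 1.6],
    [0, 0, 0.5],
    [0, 0, 0],
    [0, 0, 0],
  ],
  turn=[
    [0, 0, 0],
    [0, 0, 0],
    [0, 0, 0],
    [0, 0, 0],
    [0, 0, 0],
    [0, 0, 0],
    [0, 0, 0],
    [0, 0, 0],
  ],
)

```text
time_s: 9.35
position: [0.5717, 0.0331, 0.0816]
tool_rot: [[0.137, 0.991, 0.002], [0.991, -0.137, -0.0], [0.0, 0.002, -1.0]]
ft_force: [0.3, -0.9, -0.4]
grip_width: 0.0115
gripper_force: 39.2
```

```bash
python3 - <<'E'
from h import *
im,d=cams.get_image("side"); np.savez("pics/side2.npz",im=im,d=d)
im2,d2=cams.get_image("top"); np.savez("pics/top2.npz",im=im2,d=d2)
a=cv2.resize(im[150:290,250:400],None,fx=4,fy=4,interpolation=cv2.INTER_CUBIC)
cv2.imwrite("pics/side2.png",np.clip(a.astype(float)*1.7,0,255).astype(np.uint8)[...,::-1])
for n in("side","top"):
  for q in ("strip","seat","nose","follower_face"):
    print(n,q,[(round(x["p"],2),np.round(x["location"]*np.array([640,480]),1)) for x in cams.mark_of(n,q)[:3]])
# predicted projections
xs=np.array([-.1347,-.991,0]);seat=np.array([.5693,.0085,.045])
for n in("side","top"): print(n,[(k,np.round(proj(n,p),1)) for k,p in dict(seat=seat,nose=seat-.04*xs+[0,0,.012],ff=seat+.026*xs+[0,0,.018],hinge=seat+.177*xs+[0,0,.021],tcp=observe()["position"]).items()])
E
```

```text
side strip [(0.95, array([239.4, 409.8])), (0.69, array([192.8, 373.7])), (0.56, array([304.3, 344.8]))]
side seat [(0.6, array([299.7, 231.3]))]
side nose [(0.71, array([287.1, 235.4])), (0.6, array([319.6, 232.2]))]
side follower_face [(0.65, array([306.6, 224.1]))]
top strip [(0.8, array([141.6, 309.1])), (0.59, array([144.1, 260.9])), (0.5, array([219.6, 314.5]))]
top seat [(0.77, array([314.4, 241.1])), (0.42, array([454.2, 297.9]))]
top nose [(0.78, array([297.2, 236.1]))]
top follower_face []
side [('seat', array([299.9, 231.2])), ('nose', array([287.6, 236.1])), ('ff', array([307.5, 220.1])), ('hinge', array([349.1, 189.7])), ('tcp', array([292.7, 225.4]))]
top [('seat', array([313.2, 238.9])), ('nose', array([296.2, 236.2])), ('ff', array([324.6, 239.6])), ('hinge', array([389.6, 248. ])), ('tcp', array([303.1, 236.7]))]
```

View pics/side2.png

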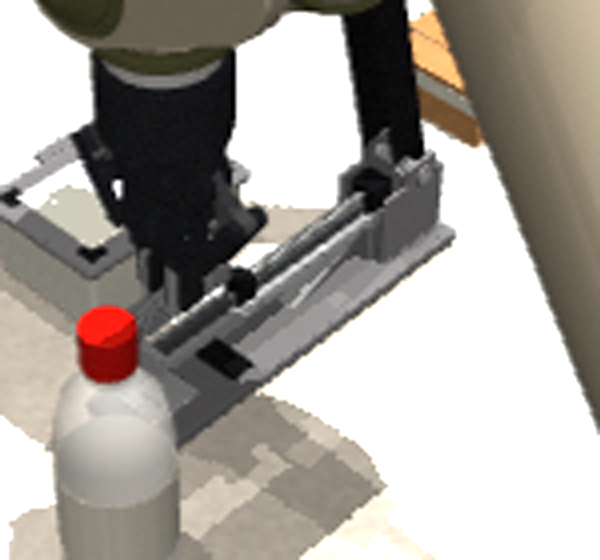

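The held strip is above the rail just behind the bottle. The follower is at about (243,283) in the crop, and the nose and seat marks agree with my model to about 1 px. Next I refine the lateral line from the depth and colour profiles.

```bash
python3 - <<'E'
from h import *
xs=np.array([-.1347,-.991,0]);xs/=np.linalg.norm(xs);ys=np.array([-xs[1],xs[0],0]);org=np.array([.5693,.0085,0])
for n in("top","side"):
    D=np.load(f"pics/{n}0.npz"); im=cv2.cvtColor(D["im"],cv2.COLOR_RGB2GRAY).astype(np.float32)
    V,U=np.mgrid[0:480,0:640]; P=unproj(n,U,V,D["d"]); L=np.stack([(P-org)@xs,(P-org)@ys,P[...,2]],-1).reshape(-1,3)
    s=(L[:,0]>-.03)&(L[:,0]<.02)|(L[:,0]>.06)&(L[:,0]<.13); 
    # channel outer: z>0.038
    m=s&(abs(L[:,1])<.025)&(L[:,2]>.038)&(L[:,2]<.065); b=L[m]
    print(n,"channel pts",m.sum(),"y pct",np.percentile(b[:,1],[2,10,50,90,98]).round(4),"slope",np.polyfit(b[:,0],b[:,1],1).round(4))
    for z in (.049,.055):
      row=[]
      for y in np.arange(-.018,.0181,.002):
        g=[]
        for x in np.arange(-.03,.012,.001):
            g.append(proj(n,org+x*xs+y*ys+[0,0,z]))
        g=np.array(g,np.float32); row.append(cv2.remap(im,g[:,0],g[:,1],cv2.INTER_LINEAR).mean())
      print(n,z,np.round(row).astype(int))
    bs=(L[:,0]>-.06)&(L[:,0]<.19)&(abs(L[:,1])<.045)&(L[:,2]>.008)&(L[:,2]<.016); print("base y range",np.percentile(L[bs,1],[1,99]).round(4), "median z",np.median(L[bs,2]))
    # across-edge grey profile base at z=.012
    for sx in((-.05,-.0),(.08,.12)):
      row=[]
      for y in list(np.arange(-.042,-.0239,.002))+list(np.arange(.024,.0421,.002)):
        g=np.array([proj(n,org+x*xs+y*ys+[0,0,.012]) for x in np.arange(*sx,.002)],np.float32); row.append(cv2.remap(im,g[:,0],g[:,1],cv2.INTER_LINEAR).mean())
      print("edges",np.round(row).astype(int))
E
```

```text
top channel pts 466 y pct [-0.0103 -0.0087 -0.0009  0.0086  0.0103] slope [ 0.0007 -0.0001]
top 0.049 [56 52 46 59 77 88 88 62 28 31 52 80 88 77 63 32 27 37 53]
top 0.055 [56 50 48 63 82 88 84 51 26 36 60 86 84 74 53 27 28 42 59]
base y range [-0.0316  0.0315] median z 0.01196009256177999
edges [96 96 97 92 75 53 62 71 71 70 63 67 59 57 74 96 97 96 96 96]
edges [95 95 96 93 76 56 59 65 62 63 64 64 58 50 62 87 98 96 95 96]
side channel pts 377 y pct [-0.0119 -0.0106 -0.003   0.0019  0.0099] slope [-0.013  -0.0028]Traceback (most recent call last):
  File "<stdin>", line 15, in <module>
  File "h.py", line 12, in proj
    c,f=cal(n); q=np.array(c["view"])@np.append(p,1); return c["cx"]+f*q[0]/-q[2], c["cy"]-f*q[1]/-q[2]
        ~~~^^^
  File "h.py", line 4, in cal
    c=cams.calibration(n); f=240/np.tan(np.radians(c["vertical_fov"])/2); return c,f
ValueError: time passes only in moves, steps and waits
```

The top-view depth shows the channel symmetric about my line (±10.3 mm, slope about 0). The TCP is 0.9 mm off laterally. I lower to just above rail and nose height, then push the follower back.

Call:
move_arm(
  jaw=[1, 1, 1, 1, 1, 1],
  dp=[
    [0, 0.09, 0.5],
    [0, 0, 0.5],
    [0, 0, 0.5],
    [0, 0, 0],
    [0, 0, 0],
    [0, 0, 0],
  ],
  turn=[
    [0, 0, -0.003],
    [0, 0, 0],
    [0, 0, 0],
    [0, 0, 0],
    [0, 0, 0],
    [0, 0, 0],
  ],
)

```text
time_s: 10.35
position: [0.572, 0.0323, 0.0652]
tool_rot: [[0.135, 0.991, -0.0], [0.991, -0.135, 0.0], [0.0, -0.0, -1.0]]
ft_force: [0.4, 0.1, -0.8]
grip_width: 0.0117
gripper_force: 39.2
```

Call:
move_arm(
  jaw=[1, 1, 1, 1, 1, 1, 1, 1],
  dp=[
    [-0.3, 0, 0],
    [-0.5, 0, 0],
    [-0.5, 0, 0],
    [-0.3, 0, 0],
    [-0.2, 0, 0],
    [0, 0, 0],
    [0, 0, 0],
    [0, 0, 0],
  ],
  turn=[
    [0, 0, 0],
    [0, 0, 0],
    [0, 0, 0],
    [0, 0, 0],
    [0, 0, 0],
    [0, 0, 0],
    [0, 0, 0],
    [0, 0, 0],
  ],
)

```text
time_s: 11.02
position: [0.5697, 0.0146, 0.0654]
tool_rot: [[0.135, 0.991, 0.0], [0.991, -0.135, 0.0], [0.0, 0.0, -1.0]]
ft_force: [0.2, 3.3, 0.6]
grip_width: 0.0111
gripper_force: 39.3
```

Call:
move_arm(
  jaw=[1, 1, 1, 1, 1, 1, 1],
  dp=[
    [-0.3, 0.04, 0],
    [-0.3, 0, 0],
    [-0.26, 0, 0],
    [0, 0, 0],
    [0, 0, 0],
    [0, 0, 0],
    [0, 0, 0],
  ],
  turn=[
    [0, 0, 0],
    [0, 0, 0],
    [0, 0, 0],
    [0, 0, 0],
    [0, 0, 0],
    [0, 0, 0],
    [0, 0, 0],
  ],
)

```text
time_s: 11.6
position: [0.5687, 0.0059, 0.0653]
tool_rot: [[0.135, 0.991, -0.0], [0.991, -0.135, 0.0], [0.0, -0.0, -1.0]]
ft_force: [-1.0, 4.1, 1.5]
grip_width: 0.0116
gripper_force: 39.4
```

```bash
python3 - <<'E'
from h import *
im,d=cams.get_image("side"); np.savez("pics/side3.npz",im=im,d=d)
a=cv2.resize(im[195:255,265:345],None,fx=9,fy=9,interpolation=cv2.INTER_CUBIC)
cv2.imwrite("pics/side3.png",np.clip(a.astype(float)*1.7,0,255).astype(np.uint8)[...,::-1])
o=observe();print(o["position"],o["ft_force"],o["wrist_torque"])
E
```

```text
[0.56870729 0.00596383 0.0652647 ] [-1.11990844  4.90213222  1.76021877] [ 0.76557205  0.26599072 -0.1179692 ]
```

View pics/side3.png

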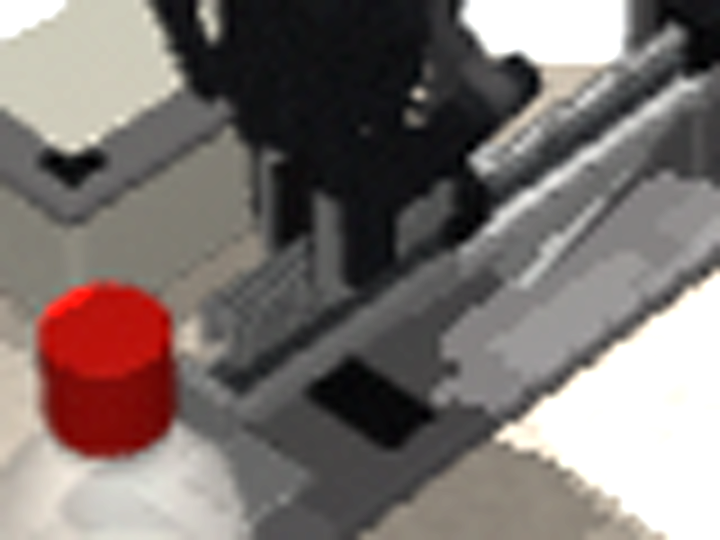

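The held strip is over the channel and pressed against the follower at about (465,200). Lowering in steps while watching the force.

Call:
move_arm(
  jaw=[1, 1, 1, 1, 1, 1],
  dp=[
    [0, 0.02, 0.2],
    [0, 0, 0.2],
    [0, 0, 0.2],
    [0, 0, 0.2],
    [0, 0, 0],
    [0, 0, 0],
  ],
  turn=[
    [0, 0, 0],
    [0, 0, 0],
    [0, 0, 0],
    [0, 0, 0],
    [0, 0, 0],
    [0, 0, 0],
  ],
)

```text
time_s: 12.15
position: [0.5692, 0.0058, 0.0571]
tool_rot: [[0.135, 0.991, 0.0], [0.991, -0.135, 0.0], [0.0, 0.0, -1.0]]
ft_force: [0.2, 4.9, 1.0]
grip_width: 0.0114
gripper_force: 39.3
```

Call:
move_arm(
  jaw=[1, 1, 1, 1, 1, 1, 1],
  dp=[
    [0, 0, 0.15],
    [0, 0, 0.15],
    [0, 0, 0.1],
    [0, 0, 0.05],
    [0, 0, 0.05],
    [0, 0, 0],
    [0, 0, 0],
  ],
  turn=[
    [0, 0, 0],
    [0, 0, 0],
    [0, 0, 0],
    [0, 0, 0],
    [0, 0, 0],
    [0, 0, 0],
    [0, 0, 0],
  ],
)

```text
time_s: 12.73
position: [0.5691, 0.0058, 0.0523]
tool_rot: [[0.135, 0.991, 0.0], [0.991, -0.135, 0.0], [0.0, 0.0, -1.0]]
ft_force: [0.2, 5.0, 0.4]
grip_width: 0.0117
gripper_force: 39.4
```

Call:
move_arm(
  jaw=[1, 1, 1, 1, 1],
  dp=[
    [0, 0, 0.05],
    [0, 0, 0.05],
    [0, 0, 0.04],
    [0, 0, 0],
    [0, 0, 0],
  ],
  turn=[
    [0, 0, 0],
    [0, 0, 0],
    [0, 0, 0],
    [0, 0, 0],
    [0, 0, 0],
  ],
)

```text
time_s: 13.15
position: [0.5691, 0.0057, 0.052]
tool_rot: [[0.134, 0.991, 0.001], [0.991, -0.134, -0.0], [-0.0, 0.001, -1.0]]
ft_force: [-3.1, 4.3, 12.9]
grip_width: 0.0118
gripper_force: 40.6
```

Floor contact is at TCP z 0.052, as expected. I ease the strip forward to the nose, release, and lift.

Call:
move_arm(
  jaw=[1, 1, 1, 1, 1, 2.8, 2.8, 2.8, 2.8, 2.8],
  dp=[
    [0, 0, -0.08],
    [0.1, 0, 0],
    [0.08, 0, 0],
    [0, 0, 0],
    [0, 0, 0],
    [0, 0, 0],
    [0, 0, 0],
    [0, 0, 0],
    [0, 0, 0],
    [0, 0, 0],
  ],
  turn=[
    [0, 0, 0],
    [0, 0, 0],
    [0, 0, 0],
    [0, 0, 0],
    [0, 0, 0],
    [0, 0, 0],
    [0, 0, 0],
    [0, 0, 0],
    [0, 0, 0],
    [0, 0, 0],
  ],
)

```text
time_s: 13.98
position: [0.5693, 0.0074, 0.0515]
tool_rot: [[0.135, 0.991, -0.0], [0.991, -0.135, -0.0], [-0.0, -0.0, -1.0]]
ft_force: [0.7, -0.4, 0.1]
grip_width: 0.0279
gripper_force: 0.0
```

Call:
move_arm(
  jaw=[2.8, 2.8, 2.8, 2.8, 2.8, 2.8, 2.8, 2.8, 2.8],
  dp=[
    [0, 0, -1],
    [0, 0, -3],
    [0, 0, -4],
    [0, 0, -4],
    [0, 0, -4],
    [3.5, 0, -2],
    [3.5, 0, 0],
    [3.5, 0, 0],
    [0, 0, 0],
  ],
  turn=[
    [0, 0, 0],
    [0, 0, 0],
    [0, 0, 0],
    [0, 0, 0],
    [0, 0, 0],
    [0, 0, 0],
    [0, 0, 0],
    [0, 0, 0],
    [0, 0, 0],
  ],
)

```text
time_s: 14.73
position: [0.5833, 0.1166, 0.2329]
tool_rot: [[0.13, 0.992, 0.002], [0.992, -0.13, 0.002], [0.002, 0.001, -1.0]]
ft_force: [0.0, -0.0, -0.4]
grip_width: 0.0282
gripper_force: 0.0
```

```bash
python3 - <<'E'
from h import *
im,d=cams.get_image("side"); np.savez("pics/side4.npz",im=im,d=d)
a=cv2.resize(im[110:260,265:365],None,fx=4,fy=4,interpolation=cv2.INTER_CUBIC)
im2,d2=cams.get_image("top"); np.savez("pics/top4.npz",im=im2,d=d2)
b=cv2.resize(im2[205:280,275:405],None,fx=3,fy=4,interpolation=cv2.INTER_CUBIC)
c=np.zeros((600,790,3),np.uint8); c[:600,:400]=a; c[:300,400:]=b
cv2.imwrite("pics/v4.png",np.clip(c.astype(float)*1.7,0,255).astype(np.uint8)[...,::-1])
for n in("side","top"):
  for q in("strip","follower_face","cover_tip","hinge"):
    print(n,q,[(round(x["p"],2),np.round(x["location"]*np.array([640,480]),1)) for x in cams.mark_of(n,q)[:5]])
# cover angle from depth clouds
xs=np.array([-.1347,-.991,0]);xs/=np.linalg.norm(xs);ys=np.array([-xs[1],xs[0],0]);org=np.array([.5693,.0085,0])
S=np.load("pics/side0.npz");V,U=np.mgrid[0:480,0:640];P=unproj("side",U,V,S["d"])
L=np.stack([(P-org)@xs-.177,(P-org)@ys,P[...,2]-.066],-1).reshape(-1,3)
m=(abs(L[:,1])<.03)&(L[:,2]>.03)&(L[:,2]<.3)&(L[:,0]>-.15)&(L[:,0]<.06); C=L[m]; print(m.sum(),np.percentile(C[:,1],[1,50,99]))
for z in np.arange(.04,.24,.02):
    k=C[abs(C[:,2]-z)<.01]; print(round(z,2),len(k),np.percentile(k[:,0],[3,50,97]).round(4) if len(k) else "")
print(C[:,2].max(), observe()["position"])
E
```

```text
side strip [(0.84, array([237.3, 408.1])), (0.82, array([302.5, 345.3])), (0.64, array([193.3, 374.1])), (0.56, array([278.1, 294.5]))]
side follower_face [(0.63, array([309.8, 214.2])), (0.6, array([319.8, 229.8]))]
side cover_tip [(0.94, array([341.5, 124.1]))]
side hinge [(0.67, array([348. , 187.9]))]
top strip [(0.65, array([140.7, 309.4])), (0.64, array([144.3, 258.7]))]
top follower_face [(0.58, array([328.3, 237.4]))]
top cover_tip [(0.69, array([385.6, 237.7]))]
top hinge [(0.68, array([387., 250.])), (0.62, array([443.2, 230. ]))]
1106 [-0.01569021 -0.01138287  0.01432997]
0.04 89 [-0.0273 -0.0142 -0.0015]
0.06 94 [-0.0307 -0.0186 -0.0039]
0.08 97 [-0.036  -0.023  -0.0091]
0.1 101 [-0.0401 -0.0288 -0.0136]
0.12 107 [-0.045  -0.032  -0.0179]
0.14 112 [-0.0498 -0.0371 -0.0205]
0.16 112 [-0.0537 -0.0414 -0.0245]
0.18 130 [-0.0587 -0.0457 -0.0267]
0.2 135 [-0.063  -0.0501 -0.031 ]
0.22 129 [-0.0646 -0.0459 -0.0373]
0.2230573173065184 [0.58350872 0.1109607  0.23176069]
```

View pics/v4.png

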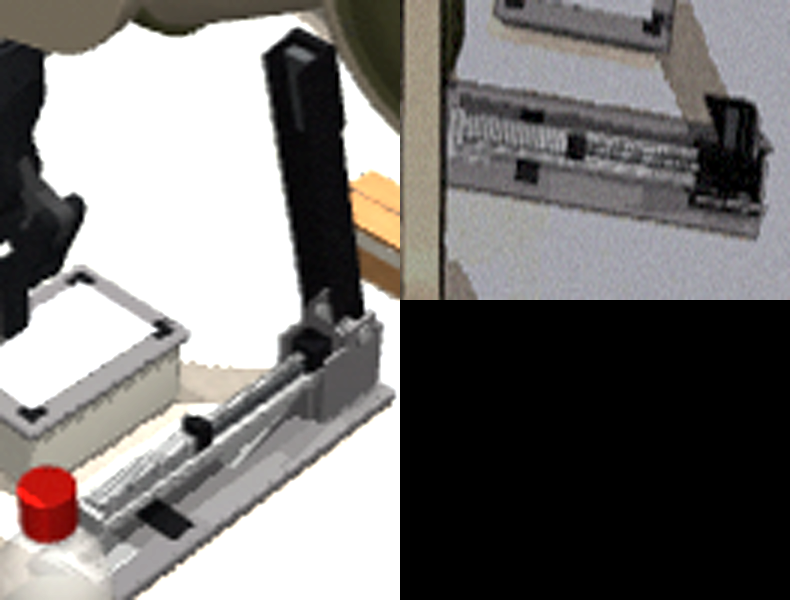

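The strip lies in the channel behind the nose plate with the follower behind it, as seen at (150,470) in the side crop and (515,130) in the top crop. The cover stands at about 1.35 rad. I go up, over and behind the cover with the fingers closed, then check the seating depth.

Call:
move_arm(
  jaw=[0, 0, 0, 0, 0, 0, 0, 0, 0, 0],
  dp=[
    [0, 0, -3.2],
    [0, 0, -3.2],
    [0, 0, -3.2],
    [0, 0, -3.2],
    [-3.6, 0, 0],
    [-3.6, 0, 0],
    [-3.6, 0, 0],
    [-3.6, 0, 0],
    [-3.6, 0, 0],
    [-3.6, 0, 0],
  ],
  turn=[
    [0, 0, 0],
    [0, 0, 0],
    [0, 0, 0],
    [0, 0, 0],
    [0, 0, 0],
    [0, 0, 0],
    [0, 0, 0],
    [0, 0, 0],
    [0, 0, 0],
    [0, 0, 0],
  ],
  force=20,
)

```text
time_s: 16.07
position: [0.5537, -0.1043, 0.3599]
tool_rot: [[0.135, 0.991, 0.0], [0.991, -0.135, -0.0], [-0.0, 0.0, -1.0]]
ft_force: [-0.1, -0.0, 0.4]
grip_width: 0.0002
gripper_force: 0.0
```

Call:
move_arm(
  jaw=[0, 0, 0, 0, 0, 0],
  dp=[
    [-3.6, 0, 0],
    [-3.6, 0, 0],
    [-3.6, 0, 0],
    [-0.5, 0, 0],
    [0, 0, 0],
    [0, 0, 0],
  ],
  turn=[
    [0, 0, 0],
    [0, 0, 0],
    [0, 0, 0],
    [0, 0, 0],
    [0, 0, 0],
    [0, 0, 0],
  ],
)

```text
time_s: 16.57
position: [0.5391, -0.2141, 0.3597]
tool_rot: [[0.135, 0.991, -0.0], [0.991, -0.135, 0.0], [0.0, -0.0, -1.0]]
ft_force: [0.8, 0.8, 0.4]
grip_width: -0.0
gripper_force: 0.0
```

```bash
python3 - <<'E'
from h import *
xs=np.array([-.1347,-.991,0]);xs/=np.linalg.norm(xs);ys=np.array([-xs[1],xs[0],0]);org=np.array([.5693,.0085,0])
V,U=np.mgrid[0:480,0:640]
for n in("top","side"):
    im,d=cams.get_image(n)
    P=unproj(n,U,V,d);L=np.stack([(P-org)@xs,(P-org)@ys,P[...,2]],-1).reshape(-1,3)
    for x in np.arange(-.048,.08,.008):
        k=L[(abs(L[:,0]-x)<.004)&(abs(L[:,1])<.005)&(L[:,2]<.1)]; print(n,round(x,3),len(k),np.percentile(k[:,2],[25,50,75]).round(3) if len(k) else "")
p=observe()["position"];print(p,(p-org)@xs,(p-org)@ys)
E
```

```text
top -0.048 13 [0.012 0.014 0.056]
top -0.04 16 [0.056 0.057 0.059]
top -0.032 17 [0.058 0.059 0.061]
top -0.024 14 [0.058 0.06  0.062]
top -0.016 17 [0.058 0.059 0.061]
top -0.008 13 [0.058 0.061 0.062]
top 0.0 16 [0.057 0.059 0.061]
top 0.008 17 [0.056 0.059 0.06 ]
top 0.016 16 [0.059 0.061 0.062]
top 0.024 17 [0.056 0.058 0.061]
top 0.032 15 [0.059 0.061 0.062]
top 0.04 17 [0.061 0.062 0.068]
top 0.048 15 [0.063 0.064 0.067]
top 0.056 16 [0.048 0.06  0.062]
top 0.064 12 [0.046 0.054 0.061]
top 0.072 17 [0.044 0.051 0.06 ]
side -0.048 15 [0.045 0.05  0.054]
side -0.04 18 [0.055 0.059 0.06 ]
side -0.032 18 [0.015 0.056 0.061]
side -0.024 28 [0.015 0.054 0.06 ]
side -0.016 18 [0.014 0.054 0.06 ]
side -0.008 24 [0.013 0.056 0.06 ]
side 0.0 28 [0.013 0.017 0.06 ]
side 0.008 24 [0.015 0.031 0.059]
side 0.016 27 [0.016 0.055 0.059]
side 0.024 22 [0.015 0.054 0.06 ]
side 0.032 21 [0.013 0.054 0.06 ]
side 0.04 32 [0.014 0.06  0.067]
side 0.048 14 [0.01  0.013 0.016]
side 0.056 18 [0.012 0.048 0.061]
side 0.064 25 [0.013 0.045 0.053]
side 0.072 29 [0.015 0.05  0.059]
[ 0.53939372 -0.21308602  0.36002565] 0.2235949628498938 0.00021048878763881354
```

The strip top measures 60 mm from -40 to +40 mm, so it is flat and seated, with the follower behind it. Now I push the cover over from behind.

Call:
move_arm(
  jaw=[0, 0, 0, 0, 0, 0, 0, 0, 0],
  dp=[
    [0, 0, 4],
    [0, 0, 4],
    [0, 0, 3],
    [0, 0, 1],
    [2.5, 0, 0],
    [2, 0, 0],
    [1, 0, 0],
    [0.8, 0, 0],
    [0, 0, 0],
  ],
  turn=[
    [0, 0, 0],
    [0, 0, 0],
    [0, 0, 0],
    [0, 0, 0],
    [0, 0, 0],
    [0, 0, 0],
    [0, 0, 0],
    [0, 0, 0],
    [0, 0, 0],
  ],
)

```text
time_s: 17.42
position: [0.548, -0.1503, 0.2402]
tool_rot: [[0.132, 0.991, 0.001], [0.991, -0.132, -0.0], [-0.0, 0.001, -1.0]]
ft_force: [0.4, 0.1, -0.5]
grip_width: 0.0004
gripper_force: 0.0
```

Call:
move_arm(
  jaw=[0, 0, 0, 0, 0, 0, 0, 0, 0, 0],
  dp=[
    [1.3, 0, 0.3],
    [1.3, 0, 0.3],
    [1.25, 0, 0.5],
    [1.25, 0, 0.5],
    [1.15, 0, 0.67],
    [1.15, 0, 0.67],
    [1, 0, 0.85],
    [1, 0, 0.85],
    [0, 0, 0],
    [0, 0, 0],
  ],
  turn=[
    [0, 0, 0],
    [0, 0, 0],
    [0, 0, 0],
    [0, 0, 0],
    [0, 0, 0],
    [0, 0, 0],
    [0, 0, 0],
    [0, 0, 0],
    [0, 0, 0],
    [0, 0, 0],
  ],
)

```text
time_s: 18.25
position: [0.5602, -0.0583, 0.1927]
tool_rot: [[0.134, 0.991, -0.001], [0.991, -0.134, 0.0], [0.0, -0.001, -1.0]]
ft_force: [-0.2, 0.2, -0.3]
grip_width: 0.0
gripper_force: 0.0
```

```bash
python3 - <<'E'
from h import *
im,d=cams.get_image("side")
a=cv2.resize(im[100:270,235:385],None,fx=3.5,fy=3.5,interpolation=cv2.INTER_CUBIC)
cv2.imwrite("pics/side5.png",np.clip(a.astype(float)*1.7,0,255).astype(np.uint8)[...,::-1])
E
```

```text
(no output)
```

View pics/side5.png

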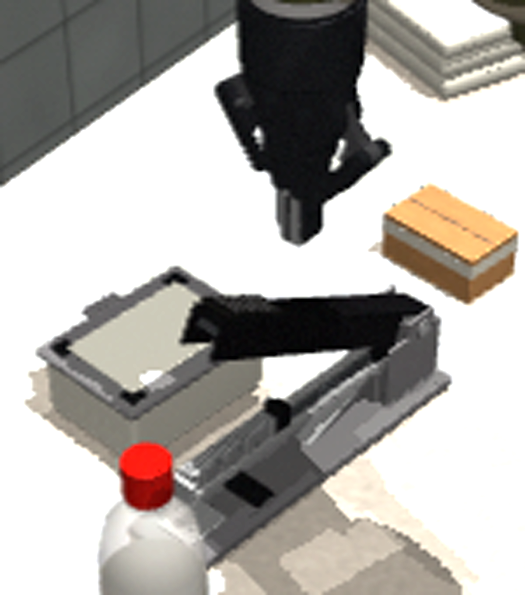

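The cover is past its friction range and sinking; it is seen at (200,325)–(430,320), about 0.5 rad. I let it settle, then come down above its back to check it is shut.

Call:
move_arm(
  jaw=[0, 0, 0, 0, 0, 0, 0, 0, 0, 0],
  dp=[
    [2, 0, 0],
    [2, 0, 0],
    [2, 0, 0],
    [0, 0, 0],
    [0, 0, 0],
    [0, 0, 0],
    [0, 0, 0],
    [0, 0, 4],
    [0, 0, 4],
    [0, 0, 2],
  ],
  turn=[
    [0, 0, 0],
    [0, 0, 0],
    [0, 0, 0],
    [0, 0, 0],
    [0, 0, 0],
    [0, 0, 0],
    [0, 0, 0],
    [0, 0, 0],
    [0, 0, 0],
    [0, 0, 0],
  ],
)

```text
time_s: 19.13
position: [0.5667, -0.0, 0.0897]
tool_rot: [[0.136, 0.991, -0.004], [0.991, -0.136, 0.001], [0.0, -0.005, -1.0]]
ft_force: [-0.8, -0.1, -1.3]
grip_width: -0.0
gripper_force: 0.0
```

Call:
move_arm(
  jaw=[0, 0, 0, 0, 0, 0, 0],
  dp=[
    [0, 0, 0.5],
    [0, 0, 0.4],
    [0, 0, 0.3],
    [0, 0, 0.2],
    [0, 0, 0.1],
    [0, 0, 0],
    [0, 0, 0],
  ],
  turn=[
    [0, 0, 0],
    [0, 0, 0],
    [0, 0, 0],
    [0, 0, 0],
    [0, 0, 0],
    [0, 0, 0],
    [0, 0, 0],
  ],
)

```text
time_s: 19.72
position: [0.5694, 0.0001, 0.0814]
tool_rot: [[0.134, 0.991, 0.004], [0.991, -0.134, -0.002], [-0.001, 0.004, -1.0]]
ft_force: [-4.4, -1.4, 11.8]
grip_width: -0.0003
gripper_force: 6.2
```

Call:
move_arm(
  jaw=[0, 0, 0, 0, 0, 0, 0, 0, 0],
  dp=[
    [0, 0, -1],
    [0, 0, -3],
    [0, 0, -4],
    [0, 0, -4],
    [0, 0, -4],
    [-3, -3, -2],
    [-3, -3, 0],
    [-3, -3, 0],
    [0, 0, 0],
  ],
  turn=[
    [0, 0, 0],
    [0, 0, 0],
    [0, 0, 0],
    [0, 0, 0],
    [0, 0, 0],
    [0, 0, 0],
    [0, 0, 0],
    [0, 0, 0],
    [0, 0, 0],
  ],
)

```text
time_s: 20.47
position: [0.4681, -0.075, 0.2581]
tool_rot: [[0.138, 0.99, 0.001], [0.99, -0.138, -0.002], [-0.002, 0.001, -1.0]]
ft_force: [-0.2, -0.0, 0.4]
grip_width: 0.0
gripper_force: 0.0
```

```bash
python3 - <<'E'
from h import *
xs=np.array([-.1347,-.991,0]);xs/=np.linalg.norm(xs);ys=np.array([-xs[1],xs[0],0]);org=np.array([.5693,.0085,0])
V,U=np.mgrid[0:480,0:640]
out=[]
for n in("top","side"):
    im,d=cams.get_image(n); out.append(im)
    P=unproj(n,U,V,d);L=np.stack([(P-org)@xs-.177,(P-org)@ys,P[...,2]],-1).reshape(-1,3)
    print(n,[(round(x,2),len(k),np.median(k[:,2]).round(4)) for x in np.arange(-.24,0,.02) for k in [L[(abs(L[:,0]-x)<.01)&(abs(L[:,1])<.007)&(L[:,2]<.12)]] if len(k)])
a=cv2.resize(out[1][150:270,235:385],None,fx=4,fy=4,interpolation=cv2.INTER_CUBIC)
cv2.imwrite("pics/side6.png",np.clip(a.astype(float)*1.7,0,255).astype(np.uint8)[...,::-1])
E
```

```text
top [(np.float64(-0.24), 46, np.float64(0.011)), (np.float64(-0.22), 49, np.float64(0.0792)), (np.float64(-0.2), 53, np.float64(0.0816)), (np.float64(-0.18), 52, np.float64(0.0817)), (np.float64(-0.16), 55, np.float64(0.0793)), (np.float64(-0.14), 55, np.float64(0.0778)), (np.float64(-0.12), 53, np.float64(0.078)), (np.float64(-0.1), 25, np.float64(0.0778)), (np.float64(-0.04), 2, np.float64(0.0793)), (np.float64(-0.02), 21, np.float64(0.0786))]
side [(np.float64(-0.22), 74, np.float64(0.0744)), (np.float64(-0.2), 63, np.float64(0.0796)), (np.float64(-0.18), 78, np.float64(0.0185)), (np.float64(-0.16), 64, np.float64(0.0187)), (np.float64(-0.14), 72, np.float64(0.0762)), (np.float64(-0.12), 59, np.float64(0.0154)), (np.float64(-0.1), 70, np.float64(0.0181)), (np.float64(-0.08), 74, np.float64(0.0272)), (np.float64(-0.06), 68, np.float64(0.0327)), (np.float64(-0.04), 64, np.float64(0.0319)), (np.float64(-0.02), 26, np.float64(0.0782))]
```

View pics/side6.png

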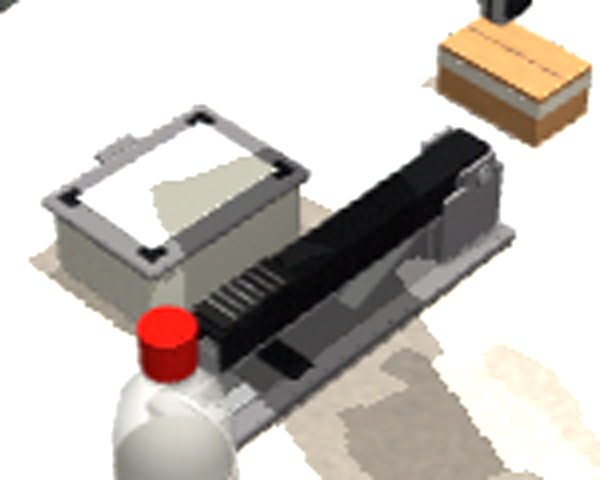

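The cover is flat at 78 mm along its back and 82 mm on the press pad, which is fully shut. The tub, bottle and carton are where they were, and the robot is clear.

```bash
python3 -c "
from rig import ticket
print(ticket.close_job())"
```

```text
the job is handed in; nothing more can be done
None
```

The full strip is seated legs down behind the nose plate with the follower held back, the cover is fully shut, and the job was handed in at about 20 s; no verdict came back.

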